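Catch ice in a cup and hold it ready over the coupe

TASK

Take the steel measuring cup by its handle, hold it under the spout of the ice dispenser and push the paddle back with it so that all three ice cubes on the chute slide into the cup. Then carry the ice across to the stemmed coupe without disturbing the bottles, the tumbler or the coupe itself, and stop with the cup level and centred over the coupe's mouth, its underside about a finger's breadth above the rim and not touching the thin glass. Finish like that, still holding the cup with the ice in it, ready to tip when I say so: do not pour, put it down or let go.

Things in the scene. Friction and masses are not known exactly. Their poses are not given: they have to be found in the camera images.
- measuring_cup: Brushed steel measuring cup, loose, standing upright on the worktop. Round open bowl, 76 mm outside diameter at the rim (70 mm inside), 68 mm high, floor 4 mm thick; a straight bar handle lies level near rim height and points along the cup's -x axis. Origin: centre of the cup's underside, on the axis of the round bowl; z up. About 0.16 kg.
- cup_handle (a point): Grip point in the middle of the measuring cup's bar handle, 105 mm from the bowl's axis (in the cup's frame at x -105 mm, y 0, z +60 mm). The bar is 16 mm wide (along the cup's y), 12 mm high (z +54 to +66 mm) and runs straight from x -38 to x -154 mm, with free space beneath. Same axes as the cup.
- ice_dispenser: Countertop ice dispenser, fixed, 360 mm high. Origin: on the worktop straight below the middle of the spout; +x points level into the machine; z up. Steel body, 170 mm wide, front face at x +90 mm; drip tray x -52 to +88 mm, 17 mm high. A steel chute sloping at 35 degrees leads to the spout, 31 mm wide, front plate at x -28 mm, 150 to 210 mm above the worktop.
- spout (a point): Middle of the spout's lower opening, 150 mm above the worktop: ice falls straight down here, within 24 mm in x and 14 mm in y. Same axes as the dispenser.
- paddle_face (a point): Point in the middle of the front face of the upright push paddle, which hangs behind the falling ice: steel plate 54 mm wide, from 64 to 150 mm above the worktop; at rest this point is at dispenser x +20 mm, 125 mm above the worktop.
- paddle (a joint): Paddle angle, rad: 0 at rest, grows as it is pushed back (dispenser +x), stop 0.26. One rigid lever with the gate across the chute, hinged at dispenser x +86, z 222 mm, with a return spring. A push 120 to 135 mm above the worktop moves it 18 mm for 0.2 rad, with 2 N to start and 5 N at the stop. The gate is open from 0.17 rad; the cubes are out within about 1 s, or push again.
- ice_1: Ice cube, 23 mm, 11 g, slippery, loose; origin at its centre. At the start number 1 of three in a row on the chute behind the gate, 1 being lowest.
- ice_2: Ice cube, 23 mm, 11 g, slippery, loose; origin at its centre. At the start number 2 of three in a row on the chute behind the gate, 1 being lowest.
- ice_3: Ice cube, 23 mm, 11 g, slippery, loose; origin at its centre. At the start number 3 of three in a row on the chute behind the gate, 1 being lowest.
- coupe: Clear stemmed coupe glass, loose, upright: 144 mm tall, wide shallow bowl of 95 mm diameter at the rim, on a slender stem and a 64 mm foot. It stands beyond the bottles; it and the tumbler may be in either place. Origin: centre of its underside; z up.
- coupe_rim (a point): Centre of the coupe's mouth, level with its rim, 144 mm above the worktop.
- tumbler: Clear straight-sided tumbler without a stem, loose, bystander: 82 mm diameter, 89 mm tall. Origin: centre of its underside.
- gin_bottle: Squat clear spirit bottle with a cork stopper, loose, bystander between the dispenser and the glasses: 87 mm diameter, 185 mm tall. Origin: centre of its underside.
- bitters_1: Small bitters bottle, loose, bystander in the same row: 48 mm diameter, 115 mm tall. Origin: centre of its underside.
- bitters_2: Slightly taller small bitters bottle, loose, bystander in the same row: 48 mm diameter, 128 mm tall. Origin: centre of its underside.

How it is judged (in metres and radians):
On the way:
1. all three ice cubes are in the measuring cup, held off the worktop (height (world z) of measuring_cup above 0.025 m and angle between measuring_cup's own z axis and vertical below 0.35 rad and horizontal distance between each of ice_1, ice_2, ice_3 and measuring_cup below 0.036 m and z of ice_1 in the frame of measuring_cup between 0.005 and 0.066 m and z of ice_2 in the frame of measuring_cup between 0.005 and 0.066 m and z of ice_3 in the frame of measuring_cup between 0.005 and 0.066 m), for 0.2 s.
At the end, for the whole second after the job is handed in: The gripper holds the cup at rest, level within 7 deg, its axis within 12 mm of the centre of the coupe's mouth, underside 4 to 28 mm above the rim, no contact; three ice cubes in the cup; coupe upright within 10 mm of its start, tumbler and three bottles upright within 20 mm (horizontal distance between measuring_cup and coupe_rim below 0.012 m and z of measuring_cup in the frame of coupe_rim between 0.004 and 0.028 m and angle between measuring_cup's own z axis and vertical below 0.12 rad and linear speed of measuring_cup below 0.02 m/s and contact force between the fingers and measuring_cup above 2 N and contact force between measuring_cup and coupe below 0.05 N and horizontal distance between each of ice_1, ice_2, ice_3 and measuring_cup below 0.036 m and z of ice_1 in the frame of measuring_cup between 0.005 and 0.066 m and z of ice_2 in the frame of measuring_cup between 0.005 and 0.066 m and z of ice_3 in the frame of measuring_cup between 0.005 and 0.066 m and angle between each of coupe, gin_bottle, bitters_1, bitters_2, tumbler's own z axis and vertical below 0.1 rad and distance of coupe from where it was at the start of the episode below 0.01 m and distance of each of gin_bottle, bitters_1, bitters_2, tumbler from where it was at the start of the episode below 0.02 m); the arm keeps its last pose, push and grip.
It fails at once if the coupe is knocked: the cup or the robot presses on it, or it is shifted or tipped (contact force between any of measuring_cup, the arm, the fingers and coupe above 0.5 N or distance of coupe from where it was at the start of the episode above 0.012 m).
It fails at once if the squat spirit bottle is shifted or tipped (distance of gin_bottle from where it was at the start of the episode above 0.025 m or angle between gin_bottle's own z axis and vertical above 0.2 rad).
It fails at once if the shorter bitters bottle is shifted or tipped (distance of bitters_1 from where it was at the start of the episode above 0.025 m or angle between bitters_1's own z axis and vertical above 0.2 rad).
It fails at once if the taller bitters bottle is shifted or tipped (distance of bitters_2 from where it was at the start of the episode above 0.025 m or angle between bitters_2's own z axis and vertical above 0.2 rad).
It fails at once if the tumbler is shifted or tipped (distance of tumbler from where it was at the start of the episode above 0.025 m or angle between tumbler's own z axis and vertical above 0.2 rad).
It also fails if it takes over 59 s, if anything falls off the work surface, if the arm or the gripper's body presses on something with over 40 N, if the wrist force passes 120 N, or if a joint passes its speed limit or range.

ROBOT

A 6-joint arm with a two-finger parallel gripper is mounted at the origin on a cart in front of the work surface, level with it; the furniture and walls round the work are solid. World frame = base frame: x ahead of the robot, y to its left, z up, the work surface at z = 0. Lengths are in m, angles in degrees, forces in N, time in s.
With the tool pointing down it reaches from about 0.3 to 0.75 m from the base axis. Payload 8.5 kg.
Tool frame: the origin (TCP) lies on the centre line of the jaws, within the pads' length; the fingertips stand 11 mm ahead of it and the grasp point (between the pads) lies 8 mm behind it; z points along the fingers, y is the line along which they close (so a half turn about z gives the same grasp; the last joint's range is limited). The gripper opens to 85 mm and grips with 20 to 120 N. Pads are 22 mm wide; open, the fingers measure 114 mm over their backs; the gripper's body (76 mm by 85 mm) begins 54 mm behind the grasp point. The pads swing forward as they close: fully open they stand 13 mm farther back than shut.
Start: joints at [55.961, 21.807, 74.336, -0, 83.858, -12.336], TCP at [0.203, 0.511, 0.242] pointing down, gripper open.
Joint ranges: [-178.18, 178.18], [-50.72, 133.34], [12.68, 142.11], [-81.47, 261.47], [9.98, 163.14], [-165.26, 165.26]. Speed limits (degrees/s): [136.94, 136.94, 180, 180, 180, 180].

INTERFACE

Orientations are given as a 3x3 rotation matrix whose columns are the frame's x, y, z axes.
In Python, from rig import env gives the robot as it stands.
- The arm moves only by the tool move_tool, called as name(argument=value, ...) on one line, values as JSON. Schema: {"type":"object","properties":{"steps":{"type":"array","items":{"type":"object","properties":{"trans":{"type":"array","items":{"type":"number"},"minItems":3,"maxItems":3},"rz":{"type":"number"},"finger_gap":{"type":"number"}},"additionalProperties":false,"required":["finger_gap"]},"minItems":1,"maxItems":10},"clamp_n":{"type":"number"},"only":{"type":"string"},"quiet":{"type":"boolean"},"lines":{"type":"string"}},"required":["steps"],"additionalProperties":false}. steps is a list of rows, 1 to 10 of them, each an object with the fields trans (a list: dx, dy, dz in shares of the most that a row can go, 1 being 50 mm), rz (a turn about the tool's z in units of 2 degrees), finger_gap (the finger opening in m); a field left out counts as zero (the opening has to be given); each row shifts and turns the commanded pose from where the row before left it, along the tool's axes as they then stand; what a row does not reach is not made up. A row lasts 1/10 s, in which the tool goes at most 0.05 m and 8.59 degrees, less where a joint would pass 70% of its speed; a pose out of reach is approached as far as the arm can. The fingers move at their own pace and stop on an object; clamp_n is the grip in N (left out, the last holds). Time passes only in rows, so rows that do not move let the fingers close. The tool returns the time, the measured TCP pose, the force, the opening and the grip force at its end. only (a regular expression) keeps the lines of the reply that match it, lines (a string "A,B") keeps lines A to B, and quiet returns only ok. Input that does not fit is refused with a message, and nothing moves.
- env.observe(): the state, without advancing time (a new reading comes with each control period).
- env.get_image(name): name is "side" or "top"; returns a dict with "pixels" (384x512x3 uint8, red, green, blue), "K" (3x3 intrinsics, pixels), "distortion" ([k1, k2, p1, p2, k3] as OpenCV has them; the pictures are not rectified), "extrinsics" (4x4, takes a point from world to camera coordinates). Camera axes: x right, y down, z forward; pixel columns grow to the right and rows downward; lengths in m; the calibration is good to about 2 mm. A picture is of the moment at which its call begins. There is no depth.
- env.close_job(): hands the job in; it is judged then, once.
The state is a dict: "time_s": time; "q": joint angles; "qvel": joint speeds; "joint_efforts": joint torques, N m; "position": TCP position; "tool_rot": TCP orientation; "ft_force": force on the tool from outside, world axes, zero at the start; "wrist_torque": the same for the moment, N m; "grip_width": finger opening in m; "gripper_force": force on a finger pad.
Only numpy, scipy, OpenCV 4.12 (cv2) and the standard library are available. Lean on these libraries where they do the work, as an engineer would, in place of code of your own. Each camera call takes 0.05 s, during which the arm holds its last target. There are 200 camera calls.

## Working session

There is one attempt and no reset: what is moved stays moved. The work goes in short steps, Python scripts to look and compute and a tool call to move; the robot and the scene stay as the last step left them, time stands still between calls to the robot, and variables do not carry over. Pictures are saved under pics/ and viewed, at most 10 in all, crops included, and the job is handed in when it is done.

```bash
ls; mkdir -p pics; python3 - <<'E'
from rig import env
import cv2,numpy as np
for n in("top","side"):
    g=env.get_image(n); cv2.imwrite(f"pics/{n}0.png",cv2.resize(g["pixels"][:,:,::-1],(800,600),interpolation=cv2.INTER_CUBIC))
    cv2.imwrite(f"pics/{n}0raw.png",g["pixels"][:,:,::-1])
    print(n,g["K"],g["distortion"],g["extrinsics"])
s=env.observe();print(s)
E
```

```text
pics
rig.py
top [[429.17781598   0.         257.04368717]
 [  0.         429.17781598 188.95826357]
 [  0.           0.           1.        ]] [-0.10412983  0.          0.          0.          0.        ] [[-0.05616855 -0.99841447  0.00369353  0.04451404]
 [-0.97478359  0.05403817 -0.21651058  0.57957622]
 [ 0.21596771 -0.01576148 -0.97627328  1.32761386]
 [ 0.          0.          0.          1.        ]]
side [[350.10121924   0.         253.45836211]
 [  0.         350.10121924 193.01462103]
 [  0.           0.           1.        ]] [-0.01455123  0.          0.          0.          0.        ] [[ 0.83853596 -0.54457126 -0.0173084  -0.46237831]
 [-0.23785479 -0.33730091 -0.910853    0.26883167]
 [ 0.49018623  0.76789989 -0.41236783  0.7457746 ]
 [ 0.          0.          0.          1.        ]]
{'time_s': 0.1, 'q': array([ 5.59603949e+01,  2.18378546e+01,  7.43772583e+01,  1.27459732e-03,
        8.38574673e+01, -1.23354779e+01]), 'qvel': array([ 0.11349929, -0.09050448, -0.19517195,  0.05541152,  0.02587911,
       -0.01282636]), 'joint_efforts': array([ 3.93243274e-03, -4.49216080e+01, -2.31660104e+01, -1.13249901e-04,
        3.67125176e-03, -2.06178242e-05]), 'position': array([0.20326023, 0.51081577, 0.24178527]), 'tool_rot': array([[-9.29104943e-01,  3.69815461e-01, -7.27419817e-04],
       [ 3.69816061e-01,  9.29104410e-01, -1.03732455e-03],
       [ 2.92230304e-04, -1.23279490e-03, -9.99999197e-01]]), 'ft_force': array([ 0.25805633, -0.49719071,  0.58516208]), 'wrist_torque': array([-0.0036795 ,  0.02893227, -0.00894998]), 'gripper_force': 0.0, 'grip_width': 0.08540745594291606}
```
View pics/top0.png

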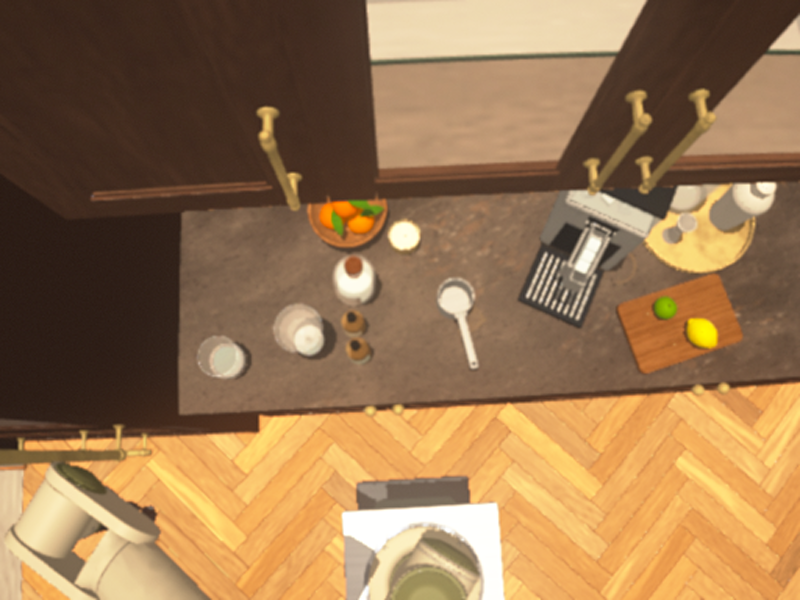

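View pics/side0.png

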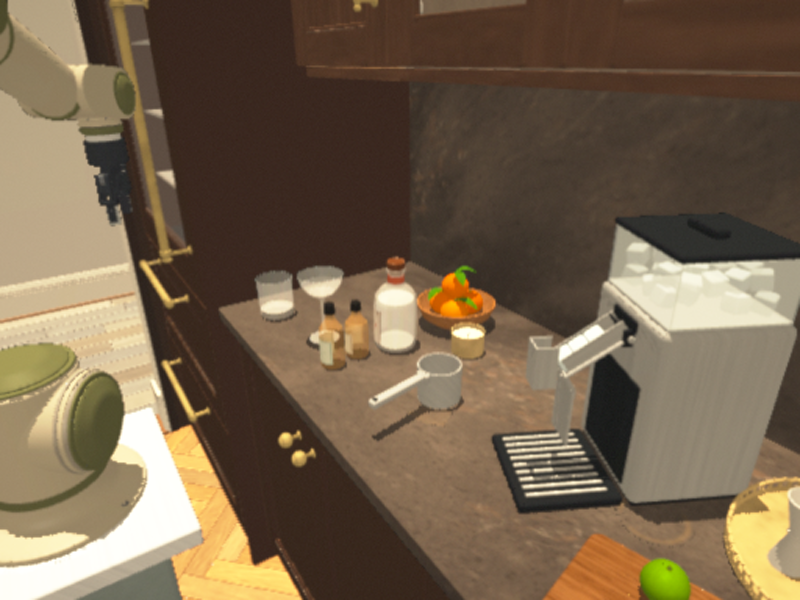

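The top view shows the cup bowl near (457,297) and handle end near (474,366), the dispenser tray near (560,285), the coupe near (300,330), the tumbler at (222,357), gin at (353,278) and bitters at (352,322) and (358,350). The side view confirms the coupe is the nearer glass, with its rim at (320,275), and the spout is around (560,375). I'll enlarge crops for measurement.

```bash
cat > h.py <<'E'
import numpy as np,cv2
from scipy.optimize import least_squares
def crop(src,c0,r0,w,h,s,out):
    im=cv2.imread(src)[r0:r0+h,c0:c0+w]; im=cv2.resize(im,None,fx=s,fy=s,interpolation=cv2.INTER_CUBIC)
    for c in range((c0+9)//10*10,c0+w,10):
        cv2.line(im,(int((c-c0+.5)*s),0),(int((c-c0+.5)*s),4 if c%50 else 12),(0,255,255),1)
        if c%20==0: cv2.putText(im,str(c),(int((c-c0+.5)*s)-10,22),0,.4,(0,255,255),1)
    for r in range((r0+9)//10*10,r0+h,10):
        y=int((r-r0+.5)*s);cv2.line(im,(0,y),(6,y),(0,255,255),1);cv2.putText(im,str(r),(8,y+4),0,.4,(0,255,255),1)
    cv2.imwrite(out,im)
CAM={"top":(np.array([[429.17781598,0,257.04368717],[0,429.17781598,188.95826357],[0,0,1]]),np.array([-.10412983,0,0,0,0]),np.array([[-0.05616855,-0.99841447,0.00369353,0.04451404],[-0.97478359,0.05403817,-0.21651058,0.57957622],[0.21596771,-0.01576148,-0.97627328,1.32761386]])),
"side":(np.array([[350.10121924,0,253.45836211],[0,350.10121924,193.01462103],[0,0,1]]),np.array([-.01455123,0,0,0,0]),np.array([[0.83853596,-0.54457126,-0.0173084,-0.46237831],[-0.23785479,-0.33730091,-0.910853,0.26883167],[0.49018623,0.76789989,-0.41236783,0.7457746]]))}
def proj(n,p):
    K,d,E=CAM[n]; p=np.atleast_2d(np.asarray(p,float))
    return cv2.projectPoints(p,cv2.Rodrigues(E[:,:3])[0],E[:,3],K,d)[0][:,0]
def ray(n,uv):
    K,d,E=CAM[n];u=cv2.undistortPoints(np.array([[uv]],float),K,d)[0,0]
    R=E[:,:3];return -R.T@E[:,3],R.T@np.array([u[0],u[1],1])
def atz(n,uv,z):
    o,d=ray(n,uv);return o+d*(z-o[2])/d[2]
def tri(a,b):
    f=lambda p:np.r_[proj("top",p)[0]-a,proj("side",p)[0]-b]
    r=least_squares(f,atz("top",a,.06));return r.x,r.fun
E
python3 - <<'E'
from h import *
crop("pics/top0raw.png",270,115,160,125,5,"pics/c1.png")
crop("pics/side0raw.png",220,170,185,160,4.2,"pics/c2.png")
crop("pics/top0raw.png",120,155,130,97,6,"pics/c3.png")
crop("pics/side0raw.png",150,155,150,97,5.2,"pics/c4.png")
E
```

View pics/c1.png

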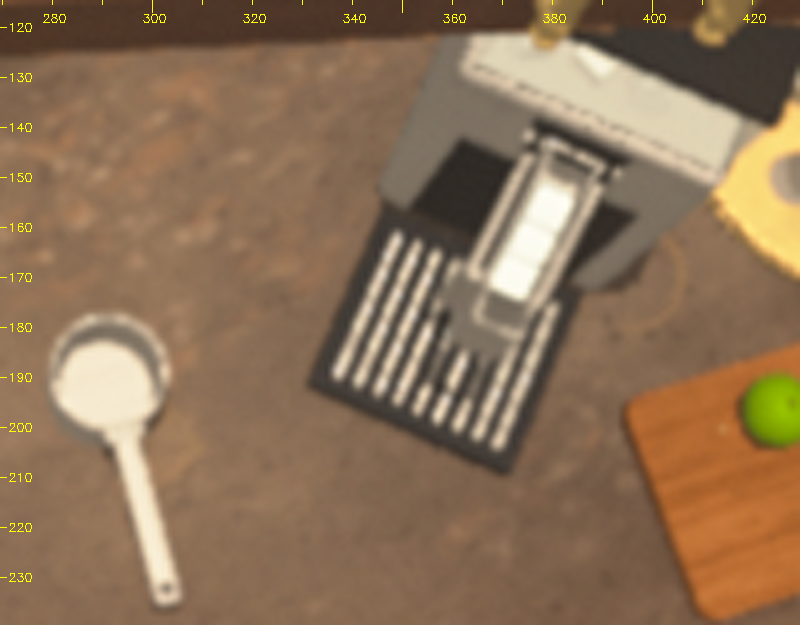

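View pics/c2.png

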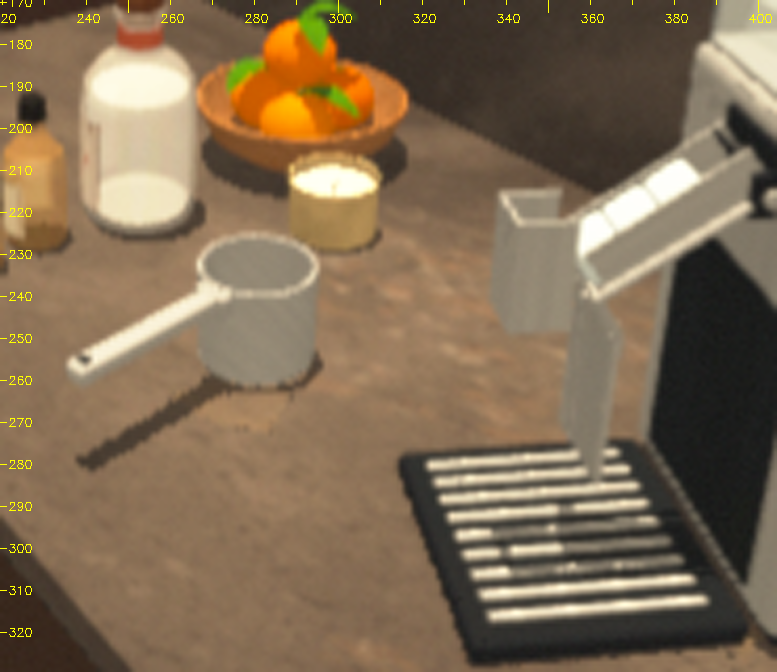

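View pics/c3.png

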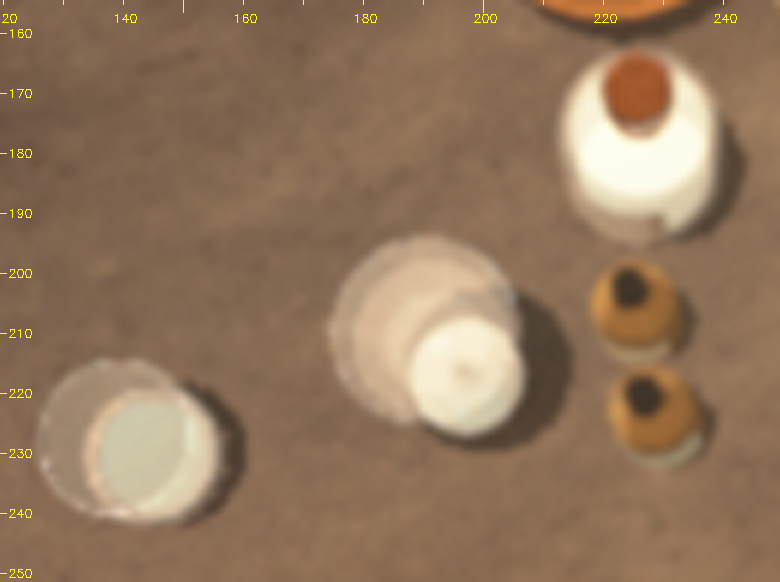

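View pics/c4.png

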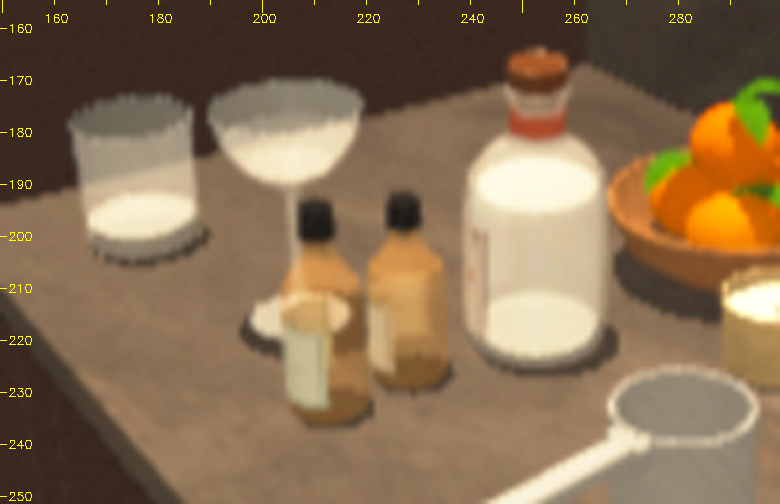

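The crops give these raw pixel positions:

| Feature | Top | Side |
|---|---|---|
| Cup rim | (291.3,189.5) | (281,232.8) |
| Handle hole | (302.9,232.1) | (239,255.2) |
| Coupe rim | (190.3,209.3) | (204.5,174.7) |

The tray front corners, paddle bottom corners and spout plate corners are also readable in the side view. Next I'll triangulate and fit.

```bash
cat > m.py <<'E'
from h import *
np.set_printoptions(precision=4,suppress=True)
c1=lambda x,y:(269.5+x/5,114.5+y/5); c2=lambda x,y:(219.5+x/4.2,169.5+y/4.2)
for n,a,b in [("cuprim",c1(109,375),c2(258.5,266)),("hole",c1(167,588),c2(82,360)),("couperim",(190.3,209.3),(204.5,174.7)),("foot",(197.3,217),(206.8,215.1)),("gin",(225.7,169.5),(253,165)),("bitA",(224.5,202.3),(227,192)),("bitB",(227,220.7),(210.3,193.5)),("tumbler",(138.5,227.2),(174.5,177.5))]:
    print(n,*tri(a,b))
# dispenser
def W(p,q): 
    c,s=np.cos(p[2]),np.sin(p[2]);return [p[0]+c*q[0]-s*q[1],p[1]+s*q[0]+c*q[1],q[2]]
def f(p):
    h,w=p[3]/2,p[4]/2
    L=[("top",(-.052,h,.017),c1(310,384)),("top",(-.052,-h,.017),c1(505,472)),("side",(-.052,h,.017),c2(403,455)),("side",(-.052,-h,.017),c2(477,655)),
    ("side",(.088,h,.017),c2(640,440)),("side",(.088,-h,.017),c2(746,632)),("side",(.02,.027,.064),c2(563,438)),("side",(.02,-.027,.064),c2(597,482)),
    ("side",(-.028,w,.21),c2(497,190)),("side",(-.028,-w,.21),c2(515,225)),("side",(-.028,-w,.15),c2(515,332))]
    return np.concatenate([proj(n,W(p,q))[0]-uv for n,q,uv in L])
r=least_squares(f,[.5,-.2,-.4,.15,.04],loss="soft_l1");print(r.x,np.degrees(r.x[2]));print(f(r.x).reshape(-1,2))
E
python3 m.py
```

```text
cuprim [ 0.574  -0.0992  0.0664] [ 0.2081 -0.4353 -0.3806  0.0984]
hole [ 0.4315 -0.1247  0.066 ] [-0.1264  0.3427  0.2675 -0.0593]
couperim [0.5117 0.2184 0.1441] [ 0.015  -0.0448 -0.048   0.0099]
foot [0.5088 0.2165 0.0019] [-0.1024  0.3189  0.3234 -0.0654]
gin [0.6193 0.1034 0.1872] [ 0.1712 -0.3797 -0.4076  0.1018]
bitA [0.5336 0.1156 0.1162] [ 0.089  -0.2376 -0.2392  0.0532]
bitB [0.4748 0.1092 0.1288] [ 0.1829 -0.5458 -0.5323  0.1107]
tumbler [0.4734 0.392  0.0869] [-0.0099  0.0363  0.0412 -0.0074]
[ 0.5793 -0.3307 -0.5136  0.1481  0.03  ] -29.42830728582998
[[ 0.7661 -0.2912]
 [ 1.8504  1.2377]
 [-0.4609 -1.3967]
 [-1.7157 -2.6978]
 [ 0.5818 -1.0233]
 [ 2.3331 -1.5834]
 [-0.5904 -3.0352]
 [-0.3893  2.3758]
 [ 0.8836  1.3748]
 [ 1.0085  0.3675]
 [-1.6652  1.1504]]
```

```bash
cat >> m.py <<'E'
print("----")
p=r.x
def D(P):
    c,s=np.cos(p[2]),np.sin(p[2]);d=np.array(P)[:2]-p[:2];return [c*d[0]+s*d[1],-s*d[0]+c*d[1],P[2]]
for a,b in [((550,205),(672,183)),((530,243),(633,207)),((512,280),(597,232))]:
    P,e=tri(c1(*a),c2(*b));print("ice",P,D(P),e)
for nm,c,z,L in [("top",c1,.017,[(398,235),(340,378),(553,305),(497,448)]),("side",c2,.017,[(620,452),(430,465),(707,600),(490,617)])]:
    q=[atz(nm,c(*l),z) for l in L]; print(nm,[np.degrees(np.arctan2(*(q[i]-q[i+1])[1::-1])) for i in(0,2)],np.array([D(x) for x in q]),D(np.mean(q,0)))
for i,(a,b) in enumerate([((310,384),(403,455)),((505,472),(477,655))]):
    P,e=tri(c1(*a),c2(*b));print("corner",P,D(P),e)
E
python3 m.py | sed -n '/----/,$p'
```

```text
----
ice [ 0.6269 -0.3512  0.218 ] [np.float64(0.05148474169636347), np.float64(0.0055561014590814264), np.float64(0.21802134772291756)] [-0.2957  0.3872  0.3001 -0.1029]
ice [ 0.6101 -0.3424  0.2059] [np.float64(0.032561178655283136), np.float64(0.004996446285005994), np.float64(0.20591671569144676)] [ 0.3519 -0.4826 -0.3707  0.1235]
ice [ 0.5939 -0.3347  0.1935] [np.float64(0.014650194563446817), np.float64(0.0036725626630185098), np.float64(0.19352915325528136)] [ 0.966  -1.3854 -1.0542  0.3417]
top [np.float64(-27.041593144213792), np.float64(-27.383268869161572)] [[ 0.0681  0.064   0.017 ]
 [-0.0413  0.0594  0.017 ]
 [ 0.0702 -0.0516  0.017 ]
 [-0.0382 -0.0555  0.017 ]] [np.float64(0.01470904557671263), np.float64(0.004084859022184913), np.float64(0.016999999999999904)]
side [np.float64(-28.381424516930974), np.float64(-28.270116985352846)] [[ 0.07    0.0608  0.017 ]
 [-0.0391  0.0588  0.017 ]
 [ 0.0716 -0.0556  0.017 ]
 [-0.0377 -0.0578  0.017 ]] [np.float64(0.016218364848849805), np.float64(0.001532268278178886), np.float64(0.017000000000000015)]
corner [ 0.572  -0.2399  0.0114] [np.float64(-0.05097822092407276), np.float64(0.07549733730407564), np.float64(0.011437644926065757)] [ 0.2102 -0.3937 -0.3042  0.0839]
corner [ 0.5049 -0.368   0.0042] [np.float64(-0.04643583651573903), np.float64(-0.0689950932596416), np.float64(0.00418747511986418)] [ 0.1261 -0.2304 -0.1515  0.0422]
```

Units first: shifts go in shares of 50 mm and turns go in units of 2 degrees. So -7.95 degrees is -3.975.

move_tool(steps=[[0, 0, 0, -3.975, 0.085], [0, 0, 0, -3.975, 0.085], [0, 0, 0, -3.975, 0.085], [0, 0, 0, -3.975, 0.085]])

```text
refused: steps[0]: [0, 0, 0, -3.975, 0.085] is not of type 'object' (schema: type "object"). Nothing was moved.
```

Nothing moved. I misread the format; it is a list of objects, one for each row. Resending.

move_tool(steps=[{"rz":-3.975, "finger_gap":0.085}, {"rz":-3.975, "finger_gap":0.085}, {"rz":-3.975, "finger_gap":0.085}, {"rz":-3.975, "finger_gap":0.085}])

```text
time_s: 0.5
position: [0.2033, 0.5108, 0.2419]
tool_rot: [[-0.983, -0.181, -0.001], [-0.181, 0.983, -0.001], [0.001, -0.001, -1.0]]
ft_force: [-0.8, 0.4, 0.6]
grip_width: 0.0846
gripper_force: 0.0
```

move_tool(steps=[{"trans":[-0.17, -0.74, 0], "finger_gap":0.085}, {"trans":[-0.17, -0.74, 0], "finger_gap":0.085}, {"trans":[-0.17, -0.74, 0], "finger_gap":0.085}, {"trans":[-0.17, -0.74, 0], "finger_gap":0.085}, {"trans":[-0.17, -0.74, 0], "finger_gap":0.085}, {"trans":[-0.17, -0.74, 0], "finger_gap":0.085}, {"trans":[-0.17, -0.74, 0], "finger_gap":0.085}, {"trans":[-0.17, -0.74, 0], "finger_gap":0.085}, {"trans":[-0.17, -0.74, 0], "finger_gap":0.085}])

```text
time_s: 1.4
position: [0.3372, 0.1951, 0.2422]
tool_rot: [[-0.984, -0.175, -0.0], [-0.175, 0.984, -0.0], [0.0, -0.0, -1.0]]
ft_force: [0.4, 0.3, -0.6]
grip_width: 0.0847
gripper_force: 0.0
```

move_tool(steps=[{"trans":[-0.17, -0.74, 0], "finger_gap":0.085}, {"trans":[-0.17, -0.74, 0], "finger_gap":0.085}, {"trans":[-0.17, -0.74, 0], "finger_gap":0.085}, {"trans":[-0.17, -0.74, 0], "finger_gap":0.085}, {"trans":[-0.17, -0.74, 0], "finger_gap":0.085}, {"trans":[-0.17, -0.74, 0], "finger_gap":0.085}, {"trans":[-0.17, -0.74, 0], "finger_gap":0.085}, {"trans":[-0.17, -0.74, 0], "finger_gap":0.085}, {"finger_gap":0.085}, {"finger_gap":0.085}])

```text
time_s: 2.4
position: [0.4557, -0.0832, 0.2418]
tool_rot: [[-0.985, -0.174, -0.001], [-0.174, 0.985, 0.001], [0.001, 0.001, -1.0]]
ft_force: [-0.8, 0.9, -0.4]
grip_width: 0.0848
gripper_force: 0.0
```

move_tool(steps=[{"trans":[-0.174, -0.732, 0], "finger_gap":0.085}, {"trans":[0, 0, 0.6], "finger_gap":0.06}, {"trans":[0, 0, 0.6], "finger_gap":0.06}, {"trans":[0, 0, 0.6], "finger_gap":0.06}, {"trans":[0, 0, 0.6], "finger_gap":0.06}, {"finger_gap":0.06}, {"finger_gap":0.06}])

```text
time_s: 3.1
position: [0.471, -0.1167, 0.1231]
tool_rot: [[-0.984, -0.176, -0.0], [-0.176, 0.984, 0.0], [-0.0, 0.0, -1.0]]
ft_force: [0.3, -0.5, 0.3]
grip_width: 0.06
gripper_force: 0.0
```

```bash
python3 - <<'E'
from rig import env
from h import *
cv2.imwrite("pics/s1raw.png",env.get_image("side")["pixels"][:,:,::-1]);cv2.imwrite("pics/t1raw.png",env.get_image("top")["pixels"][:,:,::-1])
crop("pics/s1raw.png",190,140,150,140,4.2,"pics/a.png");crop("pics/t1raw.png",265,170,60,90,4.2,"pics/b.png")
a=cv2.imread("pics/a.png");b=cv2.imread("pics/b.png")
o=np.zeros((588,800,3),np.uint8);b=b[:,:170];o[:,:630]=a;o[:b.shape[0],630:]=b;cv2.imwrite("pics/v1.png",o)
E
```

```text
(no output)
```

View pics/v1.png

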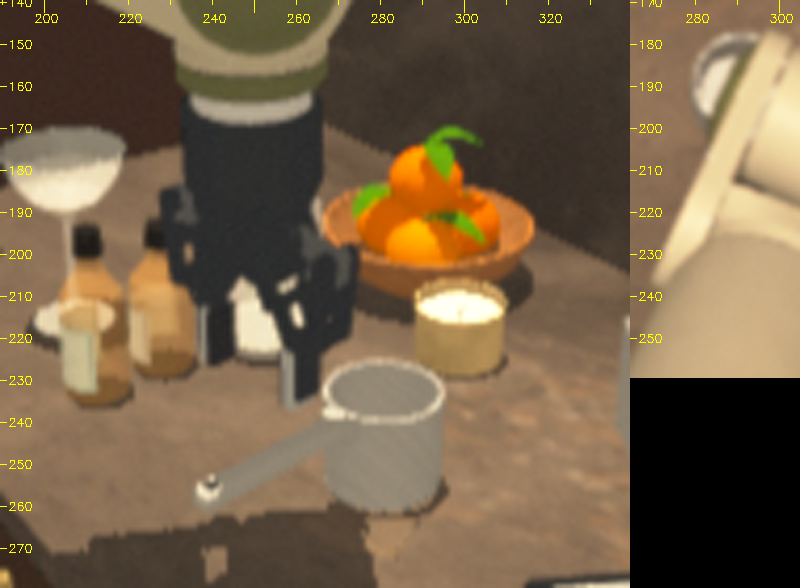

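The open fingers (near raw (240,215) and (292,230)) straddle the handle, which runs from (240,257) to (268,240), so the alignment is right. I'll descend and grip.

move_tool(steps=[{"trans":[0, 0, 0.5], "finger_gap":0.06}, {"trans":[0, 0, 0.5], "finger_gap":0.06}, {"trans":[0, 0, 0.42], "finger_gap":0.06}, {"finger_gap":0.06}, {"finger_gap":0.005}, {"finger_gap":0.005}, {"finger_gap":0.005}, {"finger_gap":0.005}, {"finger_gap":0.005}], clamp_n=80)

```text
time_s: 4.1
position: [0.471, -0.1176, 0.052]
tool_rot: [[-0.984, -0.175, 0.001], [-0.175, 0.984, -0.001], [-0.001, -0.001, -1.0]]
ft_force: [-3.5, -0.8, 5.8]
grip_width: 0.0145
gripper_force: 79.2
```

move_tool(steps=[{"finger_gap":0.005}, {"trans":[0, 0, -0.2], "finger_gap":0.005}, {"trans":[0, 0, -0.4], "finger_gap":0.005}, {"trans":[0, 0, -0.4], "finger_gap":0.005}, {"trans":[0, 0, -0.4], "finger_gap":0.005}, {"trans":[0, 0, -0.2], "finger_gap":0.005}, {"finger_gap":0.005}, {"finger_gap":0.005}])

```text
time_s: 4.9
position: [0.4705, -0.1173, 0.1308]
tool_rot: [[-0.985, -0.175, -0.001], [-0.175, 0.985, 0.0], [0.001, 0.001, -1.0]]
ft_force: [-0.1, 0.0, -2.4]
grip_width: 0.0144
gripper_force: 78.2
```

```bash
cat > look.py <<'E'
import sys
from rig import env
from h import *
n=sys.argv[1]
cv2.imwrite(f"pics/{n}sr.png",env.get_image("side")["pixels"][:,:,::-1]);cv2.imwrite(f"pics/{n}tr.png",env.get_image("top")["pixels"][:,:,::-1])
a=list(map(int,sys.argv[2:6]))+[float(sys.argv[6])]
crop(f"pics/{n}sr.png",*a,f"pics/{n}.png")
E
python3 look.py v2 200 140 170 140 4.4
```

```text
(no output)
```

View pics/v2.png

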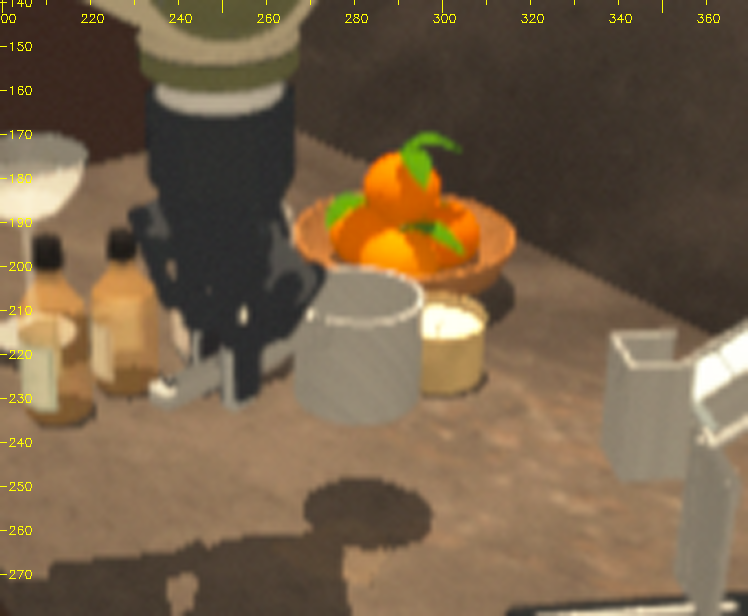

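The cup is lifted level: rim centre at about (281,207) in the side view, and its shadow is detached. Next I'll turn to the dispenser's heading and place the cup in front of the spout.

In the tool's units: 7.58 degrees is 3.79.

move_tool(steps=[{"rz":3.79, "finger_gap":0.005}, {"rz":3.79, "finger_gap":0.005}, {"rz":3.79, "finger_gap":0.005}, {"rz":3.79, "finger_gap":0.005}, {"rz":3.79, "finger_gap":0.005}, {"finger_gap":0.005}])

```text
time_s: 5.6
position: [0.4706, -0.1173, 0.1305]
tool_rot: [[-0.884, 0.468, -0.002], [0.468, 0.884, 0.001], [0.002, 0.0, -1.0]]
ft_force: [0.2, -0.0, -1.7]
grip_width: 0.0144
gripper_force: 78.2
```

move_tool(steps=[{"trans":[-0.094, -0.542, 0.076], "finger_gap":0.005}, {"trans":[-0.094, -0.542, 0.076], "finger_gap":0.005}, {"trans":[-0.094, -0.542, 0.076], "finger_gap":0.005}, {"trans":[-0.094, -0.542, 0.076], "finger_gap":0.005}, {"trans":[-0.094, -0.542, 0.076], "finger_gap":0.005}, {"finger_gap":0.005}, {"finger_gap":0.005}, {"finger_gap":0.005}])

```text
time_s: 6.4
position: [0.4286, -0.2474, 0.1121]
tool_rot: [[-0.886, 0.465, -0.0], [0.465, 0.886, 0.001], [0.001, 0.0, -1.0]]
ft_force: [0.2, 0.1, -2.0]
grip_width: 0.0142
gripper_force: 78.4
```

```bash
python3 look.py v3 270 160 140 130 4.6
python3 -c "
from h import *
print(proj('side',[.574,-.099,.147]), atz('side',(281.3,207),.147))"
```

```text
[[281.097591   205.51561218]] [ 0.56934041 -0.10600227  0.147     ]
```

View pics/v3.png

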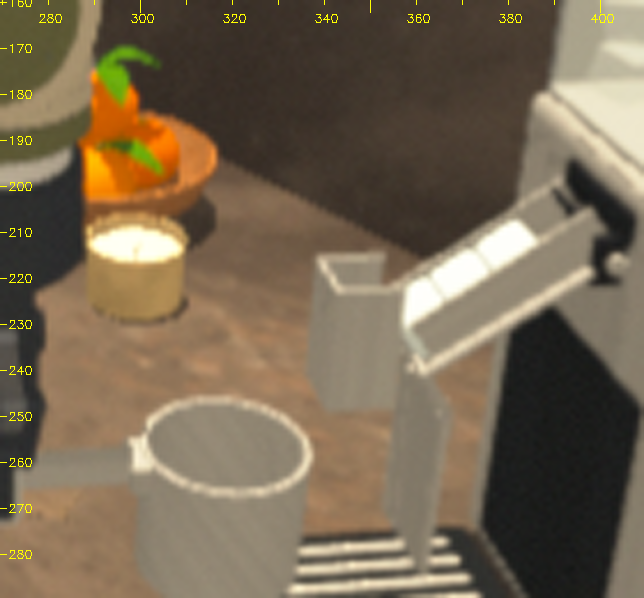

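```bash
python3 - <<'E'
from h import *
np.set_printoptions(precision=4,suppress=True)
c=lambda x,y:(269.5+x/4.6,159.5+y/4.6)
o=np.array([.5783,-.3275]);t=np.radians(-27.8)
def D(P): d=P[:2]-o;return np.array([np.cos(t)*d[0]+np.sin(t)*d[1],-np.sin(t)*d[0]+np.cos(t)*d[1]])
for n,z,q in [("cup",.128,(228,447)),("A",.21,(318,258)),("B",.21,(340,292)),("Bbot",.15,(338,409)),("padR",.064,(425,580)),("padL",.064,(388,520)),("padtopR",.15,(447,408))]:
    P=atz("side",c(*q),z);print(n,P,D(P))
    
print([proj("side",[*(o+np.array([[np.cos(t),-np.sin(t)],[np.sin(t),np.cos(t)]])@q[:2]),q[2]])[0] for q in [(-.028,.0175,.21),(-.028,-.0175,.21),(-.028,-.0175,.15),(.02,.027,.064),(.02,-.027,.064)]])
print([((p[0]-269.5)*4.6,(p[1]-159.5)*4.6) for p in [proj("side",[*(o+np.array([[np.cos(t),-np.sin(t)],[np.sin(t),np.cos(t)]])@q[:2]),q[2]])[0] for q in [(-.028,.0175,.21),(-.028,-.0175,.21),(-.028,-.0175,.15),(.02,.027,.064),(.02,-.027,.064)]]])
E
```

```text
cup [ 0.5188 -0.301   0.128 ] [-0.065  -0.0043]
A [ 0.5638 -0.3022  0.21  ] [-0.0247  0.0156]
B [ 0.5493 -0.3291  0.21  ] [-0.0249 -0.0149]
Bbot [ 0.555  -0.3296  0.15  ] [-0.0196 -0.0127]
padR [ 0.5871 -0.3625  0.064 ] [ 0.0241 -0.0269]
padL [ 0.6067 -0.3226  0.064 ] [0.0229 0.0176]
padtopR [ 0.5946 -0.356   0.15  ] [ 0.0277 -0.0176]
[array([336.7173, 215.2399]), array([342.2809, 223.7278]), array([339.6335, 250.0131]), array([351.119 , 270.0353]), array([359.9833, 285.7739])]
[(np.float64(309.19971578436434), np.float64(256.4036001720221)), (np.float64(334.7923687864638), np.float64(295.44786474209184)), (np.float64(322.61399297423935), np.float64(416.36037101584174)), (np.float64(375.44721182992424), np.float64(508.46242246553817)), (np.float64(416.22324129186137), np.float64(580.8597968016182))]
```

In the tool's units: -0.01 m is -0.2, 0.001 m is 0.02.

move_tool(steps=[{"trans":[-0.2, 0.02, 0], "finger_gap":0.005}, {"trans":[-0.2, 0.02, 0], "finger_gap":0.005}, {"trans":[-0.2, 0, 0], "finger_gap":0.005}, {"trans":[-0.2, 0, 0], "finger_gap":0.005}, {"finger_gap":0.005}, {"finger_gap":0.005}])

```text
time_s: 7.1
position: [0.4648, -0.2651, 0.1121]
tool_rot: [[-0.885, 0.466, -0.001], [0.466, 0.885, 0.0], [0.001, 0.0, -1.0]]
ft_force: [0.7, -0.5, -2.7]
grip_width: 0.015
gripper_force: 78.4
```

move_tool(steps=[{"trans":[-0.1, 0, 0], "finger_gap":0.005}, {"trans":[-0.1, 0, 0], "finger_gap":0.005}, {"finger_gap":0.005}, {"finger_gap":0.005}])

```text
time_s: 7.5
position: [0.4734, -0.2697, 0.1122]
tool_rot: [[-0.885, 0.466, -0.001], [0.466, 0.885, 0.0], [0.001, 0.0, -1.0]]
ft_force: [-0.4, 0.7, -1.6]
grip_width: 0.0143
gripper_force: 78.4
```

move_tool(steps=[{"trans":[-0.12, 0, 0], "finger_gap":0.005}, {"trans":[-0.06, 0, 0], "finger_gap":0.005}, {"finger_gap":0.005}, {"finger_gap":0.005}])

```text
time_s: 7.9
position: [0.4813, -0.2738, 0.112]
tool_rot: [[-0.885, 0.466, -0.001], [0.466, 0.885, 0.001], [0.001, 0.0, -1.0]]
ft_force: [-3.3, 1.7, -3.7]
grip_width: 0.0143
gripper_force: 78.2
```

In the tool's units: -0.004 m is -0.08.

move_tool(steps=[{"trans":[-0.08, 0, 0], "finger_gap":0.005}, {"trans":[-0.08, 0, 0], "finger_gap":0.005}, {"finger_gap":0.005}, {"finger_gap":0.005}, {"finger_gap":0.005}])

```text
time_s: 8.4
position: [0.4881, -0.2773, 0.1119]
tool_rot: [[-0.885, 0.466, -0.002], [0.466, 0.885, 0.001], [0.002, 0.0, -1.0]]
ft_force: [-5.3, 2.2, -5.4]
grip_width: 0.0143
gripper_force: 78.2
```

move_tool(steps=[{"trans":[-0.04, 0, 0], "finger_gap":0.005}, {"finger_gap":0.005}, {"finger_gap":0.005}, {"finger_gap":0.005}, {"finger_gap":0.005}, {"finger_gap":0.005}, {"finger_gap":0.005}, {"finger_gap":0.005}, {"finger_gap":0.005}])

```text
time_s: 9.3
position: [0.4897, -0.2781, 0.1118]
tool_rot: [[-0.885, 0.466, -0.002], [0.466, 0.885, 0.001], [0.002, 0.0, -1.0]]
ft_force: [-4.5, 2.7, -5.6]
grip_width: 0.0145
gripper_force: 78.3
```

```bash
python3 look.py v4 270 160 140 130 4.6
```

```text
(no output)
```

View pics/v4.png

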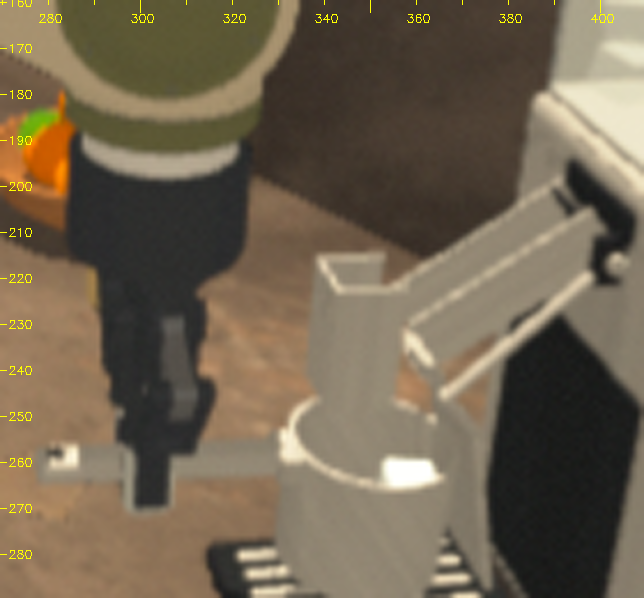

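The chute is empty and white ice is visible in the cup at crop (410,470). I'll back out gently, then lift and check.

move_tool(steps=[{"trans":[0.1, 0, 0], "finger_gap":0.005}, {"trans":[0.2, 0, 0], "finger_gap":0.005}, {"trans":[0.24, 0, 0], "finger_gap":0.005}, {"trans":[0.24, 0, 0], "finger_gap":0.005}, {"trans":[0.24, 0, 0], "finger_gap":0.005}, {"trans":[0.24, 0, 0], "finger_gap":0.005}, {"trans":[0.24, 0, 0], "finger_gap":0.005}, {"trans":[0.1, 0, 0], "finger_gap":0.005}, {"finger_gap":0.005}])

```text
time_s: 10.3
position: [0.4198, -0.2416, 0.113]
tool_rot: [[-0.884, 0.467, 0.002], [0.467, 0.884, -0.002], [-0.002, -0.001, -1.0]]
ft_force: [0.8, -0.1, -2.3]
grip_width: 0.0146
gripper_force: 78.7
```

move_tool(steps=[{"trans":[0, 0, -0.2], "finger_gap":0.005}, {"trans":[0, 0, -0.36], "finger_gap":0.005}, {"trans":[0, 0, -0.4], "finger_gap":0.005}, {"trans":[0, 0, -0.4], "finger_gap":0.005}, {"trans":[0, 0, -0.4], "finger_gap":0.005}, {"trans":[0, 0, -0.4], "finger_gap":0.005}, {"trans":[0, 0, -0.4], "finger_gap":0.005}, {"trans":[0, 0, -0.4], "finger_gap":0.005}, {"trans":[0, 0, -0.2], "finger_gap":0.005}, {"finger_gap":0.005}])

```text
time_s: 11.3
position: [0.4202, -0.2418, 0.2717]
tool_rot: [[-0.885, 0.466, 0.002], [0.466, 0.885, -0.002], [-0.003, -0.001, -1.0]]
ft_force: [-0.1, -0.1, -2.4]
grip_width: 0.0143
gripper_force: 78.8
```

move_tool(steps=[{"rz":-1.5, "finger_gap":0.005}, {"rz":-2.5, "finger_gap":0.005}, {"rz":-2.5, "finger_gap":0.005}, {"rz":-2.5, "finger_gap":0.005}, {"rz":-2.5, "finger_gap":0.005}, {"rz":-1.5, "finger_gap":0.005}, {"rz":-0.9, "finger_gap":0.005}, {"finger_gap":0.005}, {"finger_gap":0.005}])

```text
time_s: 12.2
position: [0.4196, -0.2413, 0.2697]
tool_rot: [[-1.0, 0.001, -0.001], [0.001, 1.0, 0.001], [0.001, 0.001, -1.0]]
ft_force: [0.6, 0.6, -1.9]
grip_width: 0.0144
gripper_force: 78.7
```

```bash
python3 look.py v5 230 110 130 110 4.6
```

```text
(no output)
```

View pics/v5.png

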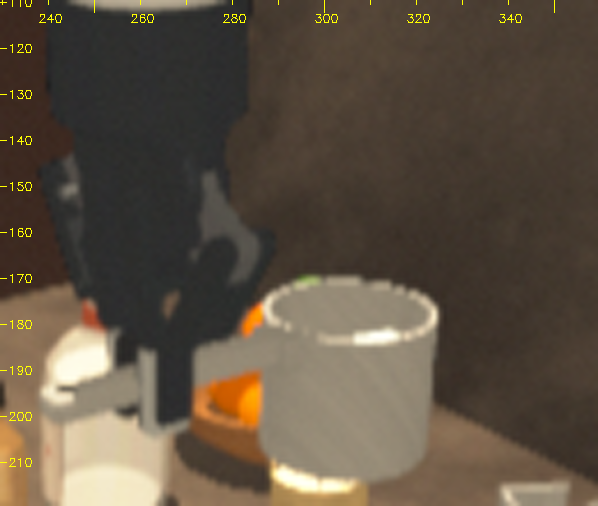

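The cup is held level with its rim centre near raw (305.6,177.1), and no ice stands above the rim. I've now viewed 11 pictures, one over the limit of 10, so from here I'll check numerically without viewing any more.

```bash
python3 - <<'E'
from h import *
np.set_printoptions(precision=4,suppress=True)
print(proj("side",[.5246,-.2413,.286]),atz("side",(305.6,177.1),.286))
a=cv2.imread("pics/top0raw.png").astype(int);b=cv2.imread("pics/v5tr.png").astype(int)
d=np.abs(a-b).sum(2)>90
n,l,s,c=cv2.connectedComponentsWithStats(d.astype(np.uint8))
print([ (s[i].tolist(),c[i].round(0)) for i in range(1,n) if s[i,4]>8])
u=proj("top",[.5246,-.2413,.23])[0];print("cup floor px",u, "rim", proj("top",[.5246,-.2413,.286]))
x,y=u.round().astype(int);print(b[y-14:y+15:2,x-16:x+17:2].sum(2)//3)
E
```

```text
[[305.4637 175.4781]] [ 0.5191 -0.2481  0.286 ]
[([368, 152, 17, 23, 186], array([376., 163.])), ([185, 173, 231, 211, 14145], array([294., 289.])), ([280, 178, 26, 58, 602], array([294., 200.])), ([329, 197, 16, 18, 164], array([335., 206.])), ([313, 244, 8, 10, 16], array([317., 248.])), ([300, 267, 30, 44, 528], array([314., 286.])), ([361, 272, 3, 6, 9], array([362., 275.])), ([331, 278, 8, 8, 10], array([334., 282.])), ([331, 282, 25, 40, 145], array([344., 300.])), ([6, 296, 129, 88, 5697], array([ 60., 345.])), ([306, 316, 5, 6, 10], array([308., 318.])), ([265, 336, 5, 2, 9], array([267., 336.])), ([222, 347, 23, 37, 315], array([234., 362.])), ([93, 358, 8, 8, 32], array([ 97., 362.])), ([220, 367, 13, 17, 141], array([225., 376.]))]
cup floor px [346.9578 190.8376] rim [[351.2085 186.4828]]
[[100 100 101  70  69 153 157 113 142 141 128 113 114 143 153 117 111]
 [101 101  96  61 128 143 105 130 246 251 244 227 119 111 128 158 116]
 [102 101  82  89 161 147 167 167 251 251 251 250 120 113 111 136 119]
 [ 99  99  68 125 187 215 234 198 252 251 251 248 119 114 102  89  94]
 [103  83  85 149 204 213 251 215 239 243 249 244 182 105  88  96 105]
 [ 99  72 101 158 206 192 251 244 233 192 162 206 201  96  95 107 139]
 [ 92  75 107 145 206 185 252 250 250 219 179 210 129  94 108 127 203]
 [ 78  79 107 124 201 173 189 220 238 242 236 138  92 105 120 192 217]
 [ 94  93 109 110 171 212 191 240 251 252 209  89  99 117 189 218 217]
 [104  95 107 110 118 187 188 240 252 237 102  96 107 170 216 217 217]
 [ 91  69 100 111 111 122 173 236 252 136  87 100 146 215 217 217 217]
 [ 69  66  78 106 112 111 116 164 196  90  93 138 216 217 217 217 213]
 [ 65  64  65  81 107 113 110 111  98  85 110 201 218 217 217 217 185]
 [ 65  65  66  66  76  96 107 107  87  98 191 218 217 217 217 188 187]
 [ 65  67  66  66  63  68  72  78  90 170 218 218 217 218 208 179 204]]
```

Three bright blobs are inside the cup and nothing new lies on the tray. Next is the carry across at 0.22 m/s, with the underside at about 0.218 m, above every bottle.

Units first: shifts go in shares of 50 mm and turns go in units of 2 degrees. So 0.022 m is 0.44, 0.018 m is 0.36.

move_tool(steps=[{"trans":[0, 0.12, 0], "finger_gap":0.005}, {"trans":[0, 0.24, 0], "finger_gap":0.005}, {"trans":[0.02, 0.36, 0], "finger_gap":0.005}, {"trans":[0.02, 0.44, 0], "finger_gap":0.005}, {"trans":[0.02, 0.44, 0], "finger_gap":0.005}, {"trans":[0.02, 0.44, 0], "finger_gap":0.005}, {"trans":[0.02, 0.44, 0], "finger_gap":0.005}, {"trans":[0.02, 0.44, 0], "finger_gap":0.005}, {"trans":[0.02, 0.44, 0], "finger_gap":0.005}, {"trans":[0.02, 0.44, 0], "finger_gap":0.005}])

```text
time_s: 13.3
position: [0.4109, -0.0492, 0.2705]
tool_rot: [[-1.0, -0.001, 0.0], [-0.001, 1.0, 0.0], [-0.0, 0.0, -1.0]]
ft_force: [-0.0, -0.7, -1.7]
grip_width: 0.0146
gripper_force: 78.7
```

move_tool(steps=[{"trans":[0.02, 0.44, 0], "finger_gap":0.005}, {"trans":[0.02, 0.44, 0], "finger_gap":0.005}, {"trans":[0.02, 0.44, 0], "finger_gap":0.005}, {"trans":[0.02, 0.44, 0], "finger_gap":0.005}, {"trans":[0.02, 0.44, 0], "finger_gap":0.005}, {"trans":[0.02, 0.44, 0], "finger_gap":0.005}, {"trans":[0, 0.44, 0], "finger_gap":0.005}, {"trans":[0, 0.44, 0], "finger_gap":0.005}, {"trans":[0, 0.44, 0], "finger_gap":0.005}, {"trans":[0, 0.36, 0], "finger_gap":0.005}])

```text
time_s: 14.3
position: [0.4043, 0.1667, 0.2705]
tool_rot: [[-1.0, -0.001, 0.0], [-0.001, 1.0, 0.001], [-0.0, 0.001, -1.0]]
ft_force: [0.4, 0.5, -2.3]
grip_width: 0.014
gripper_force: 78.7
```

move_tool(steps=[{"trans":[0, 0.36, 0], "finger_gap":0.005}, {"trans":[0, 0.24, 0], "finger_gap":0.005}, {"trans":[0, 0.12, 0], "finger_gap":0.005}, {"trans":[0, 0.06, 0], "finger_gap":0.005}, {"finger_gap":0.005}, {"finger_gap":0.005}, {"finger_gap":0.005}])

```text
time_s: 15.0
position: [0.4058, 0.2032, 0.2703]
tool_rot: [[-1.0, 0.001, -0.0], [0.001, 1.0, -0.0], [0.0, -0.0, -1.0]]
ft_force: [0.3, 0.3, -2.3]
grip_width: 0.0145
gripper_force: 78.7
```

In the tool's units: 0.015 m is 0.3, 0.01 m is 0.2.

move_tool(steps=[{"trans":[0, 0.12, 0], "finger_gap":0.005}, {"trans":[0, 0.12, 0], "finger_gap":0.005}, {"trans":[0, 0.06, 0], "finger_gap":0.005}, {"trans":[0, 0, 0.2], "finger_gap":0.005}, {"trans":[0, 0, 0.3], "finger_gap":0.005}, {"trans":[0, 0, 0.2], "finger_gap":0.005}, {"finger_gap":0.005}, {"finger_gap":0.005}, {"finger_gap":0.005}])

```text
time_s: 15.9
position: [0.406, 0.2187, 0.2358]
tool_rot: [[-1.0, 0.0, 0.001], [0.0, 1.0, 0.0], [-0.001, 0.0, -1.0]]
ft_force: [0.0, -0.3, -1.0]
grip_width: 0.0146
gripper_force: 78.7
```

```bash
python3 - <<'E'
from rig import env
from h import *
np.set_printoptions(precision=4,suppress=True)
S=env.get_image("side")["pixels"][:,:,::-1];T=env.get_image("top")["pixels"][:,:,::-1]
cv2.imwrite("pics/v6sr.png",S);cv2.imwrite("pics/v6tr.png",T)
P=env.observe()["position"];c=P+[.105,0,0];print(P)
for nm,I,b in(("side",S,"pics/side0raw.png"),("top",T,"pics/top0raw.png")):
    d=np.abs(I.astype(int)-cv2.imread(b).astype(int)).sum(2)>40
    z0=c[2]-.052
    for h in(0,.01,.02,.034,.05,.068): print(nm,h,proj(nm,[c[0],c[1],z0+h])[0], end=' ')
    u=proj(nm,[c[0],c[1],z0+.034])[0].round().astype(int);print()
    for y in range(u[1]-20,u[1]+22,2): print(y,''.join('#' if v else '.' for v in d[y,u[0]-28:u[0]+29]))
    print("x0",u[0]-28)
E
```

```text
[0.4059 0.2187 0.2358]
side 0 [203.2254 162.8361] side 0.01 [202.9798 159.7822] side 0.02 [202.7324 156.7054] side 0.034 [202.3832 152.3585] side 0.05 [201.9797 147.3338] side 0.068 [201.5203 141.6074] 
132 ##.......................................................
134 ##.......................................................
136 .........................................................
138 ...........................#######.#.....................
140 .................########################................
142 ...............###########################...............
144 ...........###############################...............
146 #...######################################...............
148 ##########################################...............
150 ##########################################...............
152 ####.#..........##########################...............
154 ##..............############
[... 1377 characters left out ...]
...........
205 .............###..##.######..##########.####.............
207 .............###.###.#........###.#####.####.............
209 .............####.....##.#.....#############.............
211 .......###############...#....#.###########..............
213 .######################..######.##########...............
215 #######################..#####..#########................
217 ########################.#####..##########...............
219 #########################.#####..#########...............
221 #########################.######.##########..............
223 #################################.#########..............
225 ############################################.............
x0 158
```

In the tool's units: -0.0015 m is -0.03, 0.008 m is 0.16.

move_tool(steps=[{"trans":[-0.03, 0.01, 0], "finger_gap":0.005}, {"trans":[0, 0, 0.1], "finger_gap":0.005}, {"trans":[0, 0, 0.16], "finger_gap":0.005}, {"trans":[0, 0, 0.14], "finger_gap":0.005}, {"trans":[0, 0, 0.07], "finger_gap":0.005}, {"finger_gap":0.005}, {"finger_gap":0.005}, {"finger_gap":0.005}, {"finger_gap":0.005}, {"finger_gap":0.005}])

```text
time_s: 17.0
position: [0.4072, 0.2192, 0.212]
tool_rot: [[-1.0, 0.0, 0.0], [0.0, 1.0, 0.0], [-0.0, 0.0, -1.0]]
ft_force: [0.1, 0.2, -1.2]
grip_width: 0.0143
gripper_force: 78.7
```

```bash
python3 - <<'E'
from rig import env
from h import *
S=env.get_image("side")["pixels"][:,:,::-1];T=env.get_image("top")["pixels"][:,:,::-1]
d=np.abs(S.astype(int)-cv2.imread("pics/side0raw.png").astype(int)).sum(2)>40
c=env.observe()["position"]+[.105,0,0]
print(proj("side",[c[0],c[1],c[2]-.052]),"coupe rim",proj("side",[.511,.218,.144]))
for y in range(144,182): print(y,''.join('#' if v else '.' for v in d[y,174:231]))
u=proj("top",[*c[:2],c[2]-.03])[0].round().astype(int)
print(T[u[1]-16:u[1]+17:2,u[0]-16:u[0]+17:2].astype(int).sum(2)//3)
b=cv2.imread("pics/top0raw.png").astype(int)
for n,(x,y) in dict(gin=(226,178),tum=(141,229)).items(): print(n,np.abs(T[y-12:y+12,x-12:x+12].astype(int)-b[y-12:y+12,x-12:x+12]).mean())
E
```

```text
[[204.11851377 169.90325801]] coupe rim [[204.30297386 174.82038656]]
144 .........................................................
145 ..................................#......................
146 ......................#..###############.................
147 ...................######################................
148 .................#########################...............
149 ................##########################...............
150 ................##########################...............
151 ..............############################...............
152 ..........################################...............
153 ........##################################...............
154 ...#######################################...............
155 .#########################################...............
156 ###########################################..............
157 ##########################################
[... 2056 characters left out ...]
84 127 152 139]
 [133 144 106 142 189 242 206 185 184 150 234 254 252 190 111 149 146]
 [124 181 111 130 159 164 187 195 201 177 106 163 183 163 112 177 159]
 [135 171 165 178 185 164 197 205 209 192  93 109 186 121 126 218 199]
 [181 187 193 197 200 180 204 212 213 210 115  89  94 103 162 221 213]
 [198 201 205 207 209 193 189 215 216 217 129 101  85 106 204 220 206]
 [208 209 211 213 214 208 179 219 218 219 183 102  91 103 206 219 199]
 [214 214 215 216 217 214 182 219 220 220 201 101  98  86 179 212 187]
 [216 218 219 220 221 221 188 215 220 220 216 117  98  88 132 190 182]
 [220 220 222 223 225 226 204 206 220 219 220 134  96  90  96 181 159]]
gin 2.228587962962963
tum 15.378472222222221
```

move_tool(steps=[{"finger_gap":0.005}, {"finger_gap":0.005}, {"finger_gap":0.005}])

```text
time_s: 17.4
position: [0.4072, 0.2191, 0.2118]
tool_rot: [[-1.0, 0.0, -0.0], [0.0, 1.0, -0.0], [0.0, -0.0, -1.0]]
ft_force: [-1.0, 0.6, -2.3]
grip_width: 0.0146
gripper_force: 78.7
```

```bash
python3 -c "
from rig import env
print(env.close_job())"
```

```text
the job is handed in; nothing more can be done
None
```

The job is handed in at 17.4 s with the cup gripped level about 16 mm above the coupe's rim and within a few mm of centre by my measurements, the ice (three cubes, by the top image) in it; no verdict was printed, and I viewed 11 pictures, one over the limit of 10.

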